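# Load the slide holder under the spring clip of the light base

### The job

On the white light base, press the raised tail of the spring clip down with one fingertip and, keeping it held down, use the other fingertip to push the slide holder by its raised lip along the guide rails, under the clip's lifted prongs, until it is fully home against both stop pins. Only then let the tail go, so that the prongs come down on the holder and clamp it, and take the hand clear. Push only: do not lift the holder, do not let the clip drop onto it part way in, and leave everything else on the bench where it is.

Things in the scene. Friction and masses are not known exactly. Their poses are not given: they have to be found in the camera images.
- light_base: Fixed inspection light base: white housing, flat aluminium top 35 mm above the table. Origin on the table, below the middle of the stop line where the holder's front edge ends; housing spans x -115 to +22, y -120 to +120 mm. Its +x is the push direction, under the clip, within 0.5 rad of straight away from the robot. A flush opal window lies at the holder's home place.
- stop (a point): Middle of the stop line, on the base's top (x = 0, y = 0 of the light base, axes parallel to it). Two stop pins, 6 mm thick, 9 mm high, stand at y = -37 and +37 mm with their near sides at x = 0. Two guide rails, 6 mm high, run along x from -70 to 0 mm, inner faces at y = -44 and +44 mm.
- slide_holder: Loose grey flat slide holder with a small glass window, 36 mm along x, 84 mm along y, 5 mm thick, about 60 g, lying on the base's top between the guide rails (2 mm play each side). Origin at the centre of its underside; front edge at x = +18 mm. It starts 18 to 28 mm short of the stop pins, in front of the prongs; home, its origin is at x = -18 mm of the light base.
- lip (a point): Middle of the top of the lip's rear face: the holder's raised lip stands along its rear (-x) edge, as wide as the holder, 6 mm thick, its top 12 mm above the base's top. The rear face is at x = -18 mm of the holder.
- clip (a joint): Angle of the steel rocker spring clip (rad): 0 at rest, prongs 1.5 mm above the base's top, tail slanting up away from the robot at 26 degrees; 0.45 tail pressed level, prongs 10 mm above the top (the best place to hold it); 0.60 its end stop. It springs back when let go. The prongs clear the holder from about 0.22; released on the holder it rests at about 0.19.
- hinge (a point): Axis of the clip's hinge pin, along y: x = +8 mm of the light base, 9 mm above its top. Its barrel and coils reach 14 mm above the top and end at x = +14 mm: keep the finger beyond. Prongs on the near side: two, each 11 mm wide, at y = -20.5 and +20.5 mm, touching at x = -11 mm, blunt front at x = -13.5 mm of the light base (at rest).
- clip_tail (a point): Point on the upper face of the clip's tail, on its centre line, 35 mm from the hinge; moves with the clip. The tail is a flat paddle 30 mm wide, reaching 58 mm beyond the hinge, over the housing's far edge; at rest its end is 32 mm above the base's top; pressed level it is 7 mm above. A finger can slide along it while holding it level: about 6 N at 17 mm from the hinge, 3 N at 35 mm.
- spare_holder: Bystander: another slide holder of the same shape, lying on the table itself. Not to be used.
- tweezers: Bystander: steel tweezers 105 mm long, 8 mm high, lying on the right-hand wing (-y) of the light base's top.
- slide_box: Bystander: small open white box, 80 x 34 x 30 mm high, standing on the left-hand wing (+y) of the light base's top.
- loupe: Bystander: black eye loupe, 44 mm across, 45 mm high, on the table.
- spray_bottle: Bystander: white bottle, 52 mm across, 130 mm high, on the table.
- blister: Bystander: packed blue blister tray, 150 x 100 mm, 42 mm high, on the table to the right of the light base.
- penlight: Bystander: aluminium penlight 110 mm long, 14 mm thick, lying on the table.
Things that resemble listed ones, but are neither listed nor needed, are in the scene too. What is shaped like the slide_holder but pink or yellow is not meant.

How it is judged:
By the outcome, as a careful person would: the job done as asked, in the order asked, and still so for the second after the job is handed in, with the robot touching nothing.
It also fails if it takes over 45 s, if anything falls off the work surface, if the arm or the gripper's body presses on something with over 40 N, if the wrist force passes 120 N, or if a joint passes its speed limit or range.

### The arm

A 6-joint arm with a two-finger parallel gripper is mounted at the origin on the work surface. World frame = base frame: x ahead of the robot, y to its left, z up, the work surface at z = 0. Lengths are in m, angles in rad, forces in N, time in s.
With the tool pointing down it reaches from about 0.35 to 0.775 m from the base axis. Payload 7.3 kg.
Tool frame: the origin (TCP) lies midway between the tips of the shut fingers; the grasp point (between the pads) lies 19 mm behind it (robot.grip_depth is the z of the grasp point in the tool frame, in m); z points along the fingers, y is the line along which they close (so a half turn about z gives the same grasp; the last joint's range is limited). The gripper opens to 92 mm and grips with 3 to 60 N. Pads are 19 mm wide; open, the fingers measure 130 mm over their backs; the gripper's body (75 mm by 190 mm) begins 47 mm behind the grasp point.
Start: joints at [0.998, 0.342, 1.524, -0, 1.275, -0.146], TCP at [0.217, 0.478, 0.227] pointing down, gripper open.
Joint ranges: [-2.53, 2.53], [-0.77, 2.02], [0.04, 2.7], [-1, 4.14], [0.28, 2.66], [-3.11, 3.11]. Speed limits (rad/s): [2.57, 2.57, 3.14, 3.14, 3.14, 3.14].

### API

Orientations are given as [roll, pitch, yaw] about the fixed x, y, z axes, in that order (R = Rz(yaw) Ry(pitch) Rx(roll)).
In Python, from cell import robot, viewer gives the robot as it stands.
- The arm moves only by the tool step_arm, never from a script. Its argument "increments" is a list of rows, each an object with "delta_pos": the shift along the tool's x, y, z in cm, a list of three; "dr": the turn, a rotation vector about the tool's x, y, z in degrees, a list of three; "fingers": the closure, from -1 (fully open) to 1 (shut), so that 0 is half open. In form: [{"delta_pos": [tx, ty, tz], "dr": [wx, wy, wz], "fingers": fingers}, ...]. A call has exactly 5 rows; each row is the pose to reach, as a shift and turn from the pose commanded when the call began, along the tool's axes at that moment; what a row does not reach only later rows make up. A row lasts 1/8 s, in which the tool goes at most 62.5 mm and 10.7 degrees, less where a joint would pass 70% of its speed; a pose out of reach is approached as far as the arm can. A call with a gripper value outside its range is refused whole. The fingers move at their own pace and stop on an object; "newtons" is the grip in N (left out, the last holds). Time passes only in rows, so rows that repeat a pose let the fingers close, or fill a call up. It gives the time, the measured TCP pose, the force, the opening and the grip force at its end, in the units of the state.
- robot.observe(): the state, without advancing time (a new reading comes with each control period).
- viewer.read_camera(name): name is "side" or "top" or "wrist"; returns the picture (480x640x3 uint8, red, green, blue); there is no depth.
- viewer.camera_params(name): a dict with "K" (3x3 intrinsics, pixels), "k1" (the pictures are not rectified: a ray, as slopes to the right and down, at radius r is drawn at 1 + k1 r^2 times it, then the intrinsics apply), "T" (4x4, takes a point from camera to world coordinates). Camera axes: x right, y down, z forward; pixel columns grow to the right and rows downward; lengths in m; the calibration is good to about 2 mm. A picture is of the moment at which its call begins: read the wrist's pose just before it. camera_params takes no time and is no camera call; for the wrist camera it gives the pose at the moment of the call.
- robot.hand_in(): hands the job in; it is judged then, once.
The state is a dict: "time": time; "qpos": joint angles; "qvel": joint speeds; "joint_efforts": joint torques, N m; "tool_pos": TCP position; "tool_rot": TCP orientation; "contact_force": force on the tool from outside, world axes, zero at the start; "torque": the same for the moment, N m; "opening": finger opening in m; "grip_force": force on a finger pad.
Only numpy, scipy, OpenCV 4.12 (cv2) and the standard library are available. Lean on these libraries where they do the work, as an engineer would, in place of code of your own. Each camera call takes 0.05 s, during which the arm holds its last target. There are 200 camera calls.

## Working session

There is one attempt and no reset: what is moved stays moved. The work goes in short steps, Python scripts to look and compute and a tool call to move; the robot and the scene stay as the last step left them, time stands still between calls to the robot, and variables do not carry over. Pictures are saved under pics/ and viewed, at most 10 in all, crops included, and the job is handed in when it is done.

Besides the shell and the picture viewer there is one more tool, called after "Call:" by a JSON object that holds its "api" and its "payload", one argument or row to a line. step_arm: Moves the arm, as the interface text tells. Its arguments: {"type":"object","properties":{"increments":{"type":"array"},"newtons":{"type":"number"}},"required":["increments"]}

```bash
mkdir -p pics; ls
cat > h.py <<'E'
import numpy as np, cv2
from cell import robot, viewer
def ray(p,u,v):
    K,k1,T=np.array(p["K"]),p["k1"],np.array(p["T"])
    d=np.array([(u-K[0,2])/K[0,0],(v-K[1,2])/K[1,1]]);s=d.copy()
    for _ in range(20): s=d/(1+k1*(s@s))
    return T[:3,3],T[:3,:3]@np.array([s[0],s[1],1])
def onz(p,u,v,z):
    o,d=ray(p,u,v);return o+d*(z-o[2])/d[2]
def proj(p,X):
    K,k1,T=np.array(p["K"]),p["k1"],np.array(p["T"])
    c=T[:3,:3].T@(np.array(X)-T[:3,3]);s=c[:2]/c[2];s=s*(1+k1*(s@s))
    return K[0,0]*s[0]+K[0,2],K[1,1]*s[1]+K[1,2]
def tri(a,ua,b,ub):
    o1,d1=ray(a,*ua);o2,d2=ray(b,*ub)
    t=np.linalg.lstsq(np.c_[d1,-d2],o2-o1,rcond=None)[0]
    A,B=o1+t[0]*d1,o2+t[1]*d2
    return (A+B)/2,np.linalg.norm(A-B)
def snap(n,f):
    p=viewer.camera_params(n);im=viewer.read_camera(n);cv2.imwrite("pics/"+f,im[:,:,::-1]);return p,im
E
python3 - <<'E'
from h import *
for n in("top","side"):
    p,im=snap(n,n+"0.png");print(n,np.round(p["K"],1).tolist(),p["k1"],np.round(p["T"],3).tolist())
s=robot.observe();print(s)
E
```

```text
pics
top [[520.8, 0.0, 323.1], [0.0, 520.8, 241.3], [0.0, 0.0, 1.0]] -0.05405645735699061 [[-0.006, -0.984, 0.177, 0.372], [-1.0, 0.01, 0.021, -0.023], [-0.023, -0.177, -0.984, 1.094], [0.0, 0.0, 0.0, 1.0]]
side [[582.2, 0.0, 323.0], [0.0, 582.2, 230.5], [0.0, 0.0, 1.0]] -0.06503505806362525 [[-1.0, -0.003, 0.025, 0.537], [-0.019, 0.75, -0.661, 0.823], [-0.017, -0.661, -0.75, 0.978], [0.0, 0.0, 0.0, 1.0]]
{'time': 0.1, 'qpos': array([ 9.97967627e-01,  3.42659182e-01,  1.52492514e+00, -2.06563656e-05,
        1.27541274e+00, -1.46012059e-01]), 'qvel': array([ 0.00052371, -0.00070124, -0.00222604, -0.0003386 ,  0.00186984,
       -0.00036164]), 'joint_efforts': array([ 1.69724590e-03, -4.31998801e+01, -2.44696534e+01,  7.19673978e-02,
        5.24833391e-02, -9.80269715e-05]), 'tool_pos': array([0.21712549, 0.47759093, 0.22611001]), 'tool_rot': array([-3.14020032e+00, -1.84789207e-04,  2.71478191e+00]), 'contact_force': array([ 1.01817642, -0.53706857,  0.23016227]), 'torque': array([ 0.00239576, -0.01091106,  0.00569707]), 'grip_force': 0.0, 'opening': 0.09162851199492526}
```

View pics/top0.png

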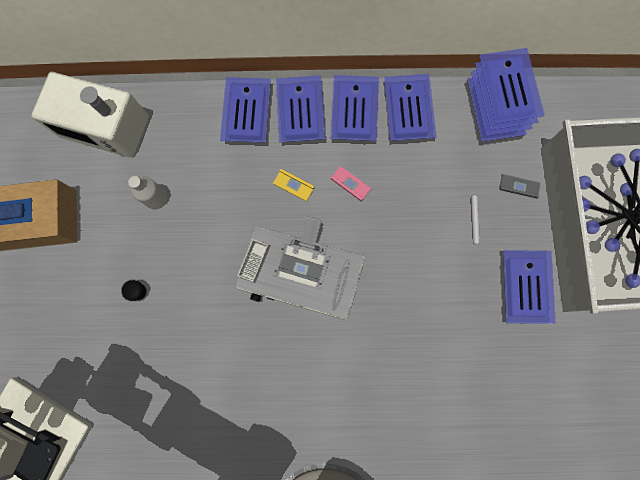

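View pics/side0.png

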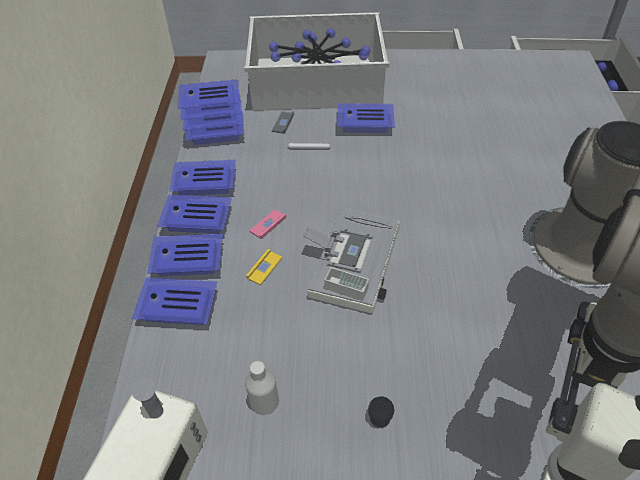

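Top view: the light base is centred near (302,268), its near edge runs (237,290)–(348,318) and the tail tip is at (313,220). The side view shows the base at (350,265) and the tail at (315,245).

Run:
```python
from h import *
p=viewer.camera_params("top")
for u in [(237,290),(348,318),(365,255),(252,226)]: print(u,onz(p,*u,.035).round(3))
print(onz(p,313,220,.067).round(3))
print("wrist",np.round(viewer.camera_params("wrist")["T"],3).tolist(),np.round(viewer.camera_params("wrist")["K"],1).tolist())
a=cv2.imread("pics/top0.png")[210:325,228:373];b=cv2.imread("pics/side0.png")[205:320,295:410]
v=np.vstack
A=cv2.resize(a,None,fx=3.1,fy=3.1,interpolation=3);B=cv2.resize(b,(A.shape[0],A.shape[0]),interpolation=3)
o=np.hstack([A,B]);print(o.shape);cv2.imwrite("pics/c0.png",o[:,:800])
```

```text
(237, 290) [0.463 0.177 0.035]
(348, 318) [ 0.405 -0.049  0.035]
(365, 255) [ 0.533 -0.086  0.035]
(252, 226) [0.596 0.148 0.035]
[0.601 0.02  0.067]
wrist [[0.414, 0.878, 0.239, 0.153], [0.91, -0.399, -0.11, 0.507], [-0.002, 0.264, -0.965, 0.384], [0.0, 0.0, 0.0, 1.0]] [[356.8, 0.0, 322.1], [0.0, 356.8, 229.7], [0.0, 0.0, 1.0]]
(356, 806, 3)
```

View pics/c0.png

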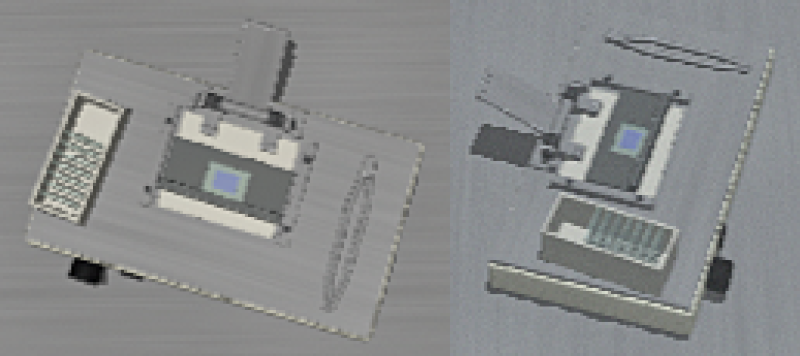

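The crop shows the base with the holder (dark, blue window), the prongs over the white pad, the rails and the tail. Base yaw is about -0.25 and the origin about (0.544, 0.036). Next I move above it for a wrist view.

Call:
{"api": "step_arm", "payload": {
  "increments": [
    {"delta_pos": [-4.6, -2.7, 0.6], "dr": [0, 0, 8], "fingers": -1},
    {"delta_pos": [-9.2, -5.4, 1.2], "dr": [0, 0, 16], "fingers": -1},
    {"delta_pos": [-13.8, -8.1, 1.8], "dr": [0, 0, 24], "fingers": -1},
    {"delta_pos": [-18.4, -10.8, 2.4], "dr": [0, 0, 32], "fingers": -1},
    {"delta_pos": [-23, -13.5, 3], "dr": [0, 0, 40], "fingers": -1}
  ]
}}

```text
time: 0.72
tool_pos: [0.3714, 0.2583, 0.1964]
tool_rot: [-3.142, -0.0, 2.012]
contact_force: [-0.9, 1.3, 0.1]
opening: 0.0919
grip_force: 0.0
```

```bash
cat > go.py <<'E'
import sys
from h import *
from scipy.spatial.transform import Rotation as Ro
def go(x,y,z,yaw,pitch=0):
    s=robot.observe();R=Ro.from_euler("xyz",s["tool_rot"])
    G=Ro.from_euler("xyz",[np.pi,0,yaw])
    print("pos",s["tool_pos"].round(4),"rot",s["tool_rot"].round(3),"d cm",(R.inv().apply(np.array([x,y,z])-s["tool_pos"])*100).round(2),"dr",np.degrees((R.inv()*G).as_rotvec()).round(1),"t",s["time"])
if __name__=="__main__": go(*map(float,sys.argv[1:]))
E
python3 go.py .525 .041 .16 1.32
```

```text
pos [0.3714 0.2583 0.1964] rot [-3.142 -0.     2.012] d cm [-26.21   4.6    3.64] dr [-0.  -0.  39.7] t 0.725
```

Call:
{"api": "step_arm", "payload": {
  "increments": [
    {"delta_pos": [-5.3, 0.9, 0.7], "dr": [0, 0, 8], "fingers": -1},
    {"delta_pos": [-10.6, 1.8, 1.4], "dr": [0, 0, 16], "fingers": -1},
    {"delta_pos": [-15.9, 2.7, 2.1], "dr": [0, 0, 24], "fingers": -1},
    {"delta_pos": [-21.2, 3.6, 2.8], "dr": [0, 0, 32], "fingers": -1},
    {"delta_pos": [-26.2, 4.6, 3.6], "dr": [0, 0, 39.7], "fingers": -1}
  ]
}}

```text
time: 1.35
tool_pos: [0.526, 0.0416, 0.1603]
tool_rot: [-3.141, -0.0, 1.319]
contact_force: [0.8, 1.1, -0.1]
opening: 0.0915
grip_force: 0.0
```

Call:
{"api": "step_arm", "payload": {
  "increments": [
    {"delta_pos": [0, 0, 0], "dr": [0, 0, 0], "fingers": -1},
    {"delta_pos": [0, 0, 0], "dr": [0, 0, 0], "fingers": -1},
    {"delta_pos": [0, 0, 0], "dr": [0, 0, 0], "fingers": -1},
    {"delta_pos": [0, 0, 0], "dr": [0, 0, 0], "fingers": -1},
    {"delta_pos": [0, 0, 0], "dr": [0, 0, 0], "fingers": -1}
  ]
}}

```text
time: 1.98
tool_pos: [0.5251, 0.0439, 0.161]
tool_rot: [3.141, -0.0, 1.325]
contact_force: [-0.7, 0.5, 0.2]
opening: 0.0919
grip_force: 0.0
```

```bash
python3 - <<'E'
from h import *
p,im=snap("wrist","w1.png");import pickle;pickle.dump(p,open("w1.pkl","wb"));print(np.round(p["T"],3).tolist(),p["k1"])
E
python3 go.py .525 .041 .16 1.32
```

```text
[[0.97, -0.235, -0.064, 0.542], [-0.243, -0.936, -0.256, 0.113], [-0.0, 0.264, -0.964, 0.319], [0.0, 0.0, 0.0, 1.0]] -0.07002622690281257
pos [0.5252 0.0438 0.1609] rot [ 3.141 -0.     1.325] d cm [-0.27  0.05  0.09] dr [ 0.  -0.   0.3] t 2.025
```

View pics/w1.png

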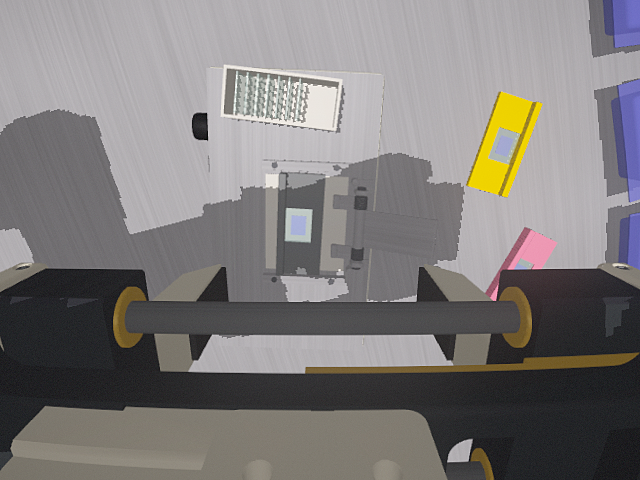

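The wrist view shows the slide box at (280,98), the holder at (300,225), the prongs and hinge at (340–365,180–265) and the tail (370–435,205–255). I'll zoom in.

Run:
```python
import cv2
a=cv2.imread("pics/w1.png")[155:305,205:460]
a=cv2.convertScaleAbs(a,alpha=1.5,beta=-20)
cv2.imwrite("pics/w1c.png",cv2.resize(a,None,fx=3.1,fy=3.1,interpolation=2))
```

```text
(no output)
```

View pics/w1c.png

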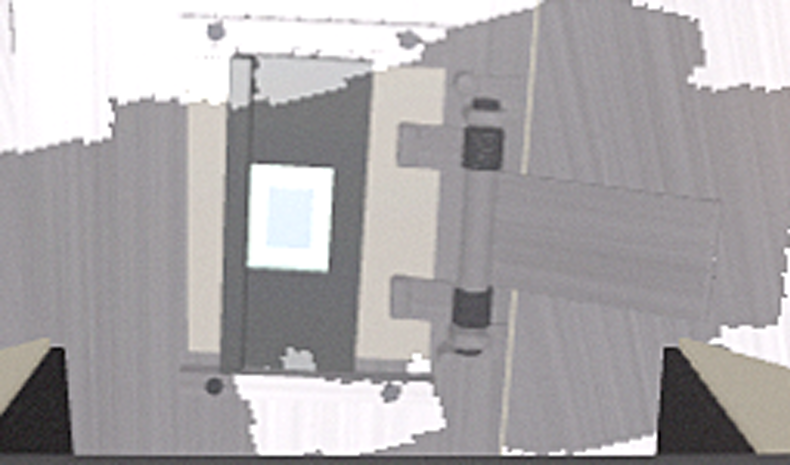

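The crop shows the lip's rear edge (231,57)–(222,370), the holder's front (372,65)–(355,370), prong tips at x≈395, the tail end (720,200)–(708,320) and the housing's far edge (540,8)–(503,450).

Run:
```python
from h import *
import pickle
p=pickle.load(open("w1.pkl","rb"))
P=lambda u,v,z:onz(p,u/3.1+205,v/3.1+155,z)
pts=dict(lipA=(231,57,.047),lipB=(222,370,.047),frA=(372,72,.040),frB=(355,370,.040),farA=(540,8,.035),farB=(503,450,.035),
p1a=(398,123,.038),p1b=(398,163,.038),p2a=(392,276,.038),p2b=(391,316,.038),tA=(720,200,.067),tB=(708,320,.067),nA=(497,172,.046),nB=(492,295,.046),railL=(185,370,.041),railR=(430,378,.041),winL=(190,103,.035),winLb=(188,350,.035))
W={k:P(*v) for k,v in pts.items()}
import math
for a,b in(("lipB","lipA"),("frB","frA"),("farB","farA"),("p2a","p1a"),("tB","tA"),("nB","nA"),("railL","railR")):
    d=W[b]-W[a];print(a,b,"len",round(np.hypot(*d[:2]),4),"yaw(y-dir)",round(math.atan2(-d[0],d[1]),3),"xdir",round(math.atan2(d[1],d[0]),3))
yaw=-0.25;O=np.array([.544,.036])
R=np.array([[np.cos(yaw),-np.sin(yaw)],[np.sin(yaw),np.cos(yaw)]])
for k,w in W.items(): print(k,w.round(4),"base mm",((R.T@(w[:2]-O))*1000).round(1))
```

```text
lipB lipA len 0.0826 yaw(y-dir) -0.306 xdir 1.265
frB frA len 0.0808 yaw(y-dir) -0.301 xdir 1.27
farB farA len 0.123 yaw(y-dir) -0.289 xdir 1.282
p2a p1a len 0.0412 yaw(y-dir) -0.276 xdir 1.295
tB tA len 0.0301 yaw(y-dir) -0.257 xdir 1.314
nB nA len 0.0328 yaw(y-dir) -0.253 xdir 1.317
railL railR len 0.0664 yaw(y-dir) -1.851 xdir -0.28
lipA [0.5036 0.0912 0.047 ] base mm [-52.8  43.5]
lipB [0.4788 0.0124 0.047 ] base mm [-57.4 -39. ]
frA [0.5361 0.0783 0.04  ] base mm [-18.1  39.1]
frB [0.5122 0.0011 0.04  ] base mm [-22.2 -41.7]
farA [0.5813 0.0832 0.035 ] base mm [24.5 54.9]
farB [ 0.5463 -0.0347  0.035 ] base mm [ 19.7 -68. ]
p1a [0.5394 0.0637 0.038 ] base mm [-11.3  25.7]
p1b [0.5369 0.0535 0.038 ] base mm [-11.2  15.2]
p2a [0.5282 0.0241 0.038 ] base mm [-12.4 -15.5]
p2b [0.5252 0.0131 0.038 ] base mm [-12.5 -26.8]
tA [0.6094 0.0325 0.067 ] base mm [64.2 12.8]
tB [0.6017 0.0034 0.067 ] base mm [ 64.  -17.3]
nA [0.5608 0.0469 0.046 ] base mm [13.6 14.7]
nB [0.5526 0.0152 0.046 ] base mm [ 13.5 -18. ]
railL [0.4676 0.0127 0.041 ] base mm [-68.3 -41.5]
railR [ 0.5315 -0.0057  0.041 ] base mm [ -1.8 -43.5]
winL [0.4884 0.0814 0.035 ] base mm [-65.1  30.3]
winLb [0.4685 0.016  0.035 ] base mm [-68.2 -38.1]
```

```bash
python3 go.py .5294 .0393 .08 1.291
```

```text
pos [0.5252 0.0438 0.1609] rot [ 3.141 -0.     1.325] d cm [-0.33  0.52  8.09] dr [ 0.  -0.   1.9] t 2.025
```

Call:
{"api": "step_arm", "payload": {
  "increments": [
    {"delta_pos": [-0.3, 0.5, 2], "dr": [0, 0, 1.9], "fingers": -1},
    {"delta_pos": [-0.3, 0.5, 4], "dr": [0, 0, 1.9], "fingers": -1},
    {"delta_pos": [-0.3, 0.5, 6], "dr": [0, 0, 1.9], "fingers": -1},
    {"delta_pos": [-0.3, 0.5, 8], "dr": [0, 0, 1.9], "fingers": -1},
    {"delta_pos": [-0.3, 0.5, 8], "dr": [0, 0, 1.9], "fingers": -1}
  ]
}}

```text
time: 2.65
tool_pos: [0.5284, 0.0394, 0.0796]
tool_rot: [-3.139, 0.001, 1.291]
contact_force: [-0.3, -0.1, 1.3]
opening: 0.0918
grip_force: 0.0
```

```bash
python3 go.py .5294 .0393 .042 1.291
python3 - <<'E'
from h import *
import pickle
p,im=snap("wrist","w2.png");pickle.dump(p,open("w2.pkl","wb"))
s,i2=snap("side","s2.png")
A=im[60:330,130:530,::-1];B=i2[190:300,270:400,::-1]
A=cv2.resize(A,(593,400));B=cv2.resize(B,None,fx=1.55,fy=1.55,interpolation=2)
o=np.zeros((400,800,3),np.uint8);o[:,:593]=A;B=B[:,:207];o[:B.shape[0],593:593+B.shape[1]]=B
cv2.imwrite("pics/c2.png",o)
E
```

```text
pos [0.5284 0.0394 0.0796] rot [-3.139e+00  1.000e-03  1.291e+00] d cm [0.03 0.11 3.76] dr [-0.2  0.  -0. ] t 2.65
```

View pics/c2.png

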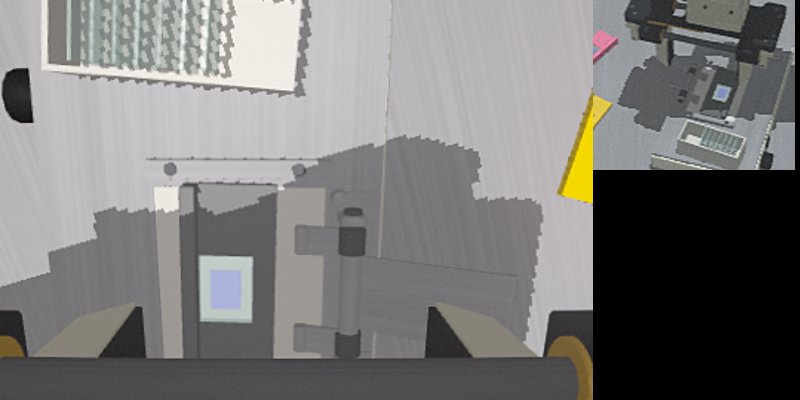

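The picture shows the fingers still above the work, the lip's rear edge at x≈180 and prong tips at about (295,240) and (294,338). Quick re-measurement from this closer view.

Run:
```python
from h import *
import pickle
p=pickle.load(open("w2.pkl","rb"))
yaw=-0.28;O=np.array([.5448,.0349])
R=np.array([[np.cos(yaw),-np.sin(yaw)],[np.sin(yaw),np.cos(yaw)]])
for k,(u,v,z) in dict(lip1=(181,186,.047),lip2=(180,350,.047),fr1=(278,186,.04),fr2=(273,350,.04),pr1a=(296,226,.038),pr1b=(296,253,.038),pr2a=(294,325,.038),far1=(391,5,.035),far2=(376,355,.035),tailA=(518,276,.067),winR=(324,300,.035),winL=(155,300,.035),pinT=(338,197,.044)).items():
    w=onz(p,u/1.4825+130,v/1.4825+60,z);print(k,((R.T@(w[:2]-O))*1000).round(1))
# fingertips: 3D position projected
s=robot.observe()
```

```text
lip1 [-54.8  42.9]
lip2 [-58.7 -22.3]
fr1 [-19.7  41.9]
fr2 [-21.9 -25.5]
pr1a [-12.8  26. ]
pr1b [-12.7  15.2]
pr2a [-13.3 -15.3]
far1 [ 20.9 106.6]
far2 [ 21.4 -30.3]
tailA [63.2 15.1]
winR [-1.1 -5.5]
winL [-70.4  -5.7]
pinT [ 2.6 38.4]
```

Call:
{"api": "step_arm", "payload": {
  "increments": [
    {"delta_pos": [0, 0.1, 0.8], "dr": [0, 0, 0], "fingers": -1},
    {"delta_pos": [0, 0.1, 1.5], "dr": [0, 0, 0], "fingers": -1},
    {"delta_pos": [0, 0.1, 2.2], "dr": [0, 0, 0], "fingers": -1},
    {"delta_pos": [0, 0.1, 2.9], "dr": [0, 0, 0], "fingers": -1},
    {"delta_pos": [0, 0.1, 3.6], "dr": [0, 0, 0], "fingers": -1}
  ]
}}

```text
time: 3.38
tool_pos: [0.5314, 0.0387, 0.0448]
tool_rot: [3.139, -0.0, 1.291]
contact_force: [1.8, -1.0, 4.1]
opening: 0.0917
grip_force: 1.8
```

Call:
{"api": "step_arm", "payload": {
  "increments": [
    {"delta_pos": [0, 0, 0], "dr": [0, 0, 0], "fingers": -1},
    {"delta_pos": [0, 0, 0], "dr": [0, 0, 0], "fingers": -1},
    {"delta_pos": [0, 0, 0], "dr": [0, 0, 0], "fingers": -1},
    {"delta_pos": [0, 0, 0], "dr": [0, 0, 0], "fingers": -1},
    {"delta_pos": [0, 0, 0], "dr": [0, 0, 0], "fingers": -1}
  ]
}}

```text
time: 4.0
tool_pos: [0.5305, 0.0389, 0.0449]
tool_rot: [3.141, -0.0, 1.291]
contact_force: [2.4, -0.9, 3.5]
opening: 0.0921
grip_force: 1.6
```

```bash
python3 go.py .5294 .0393 .042 1.291
python3 - <<'E'
from h import *
import pickle
s=robot.observe();print(s["contact_force"].round(1),s["torque"].round(2))
p,im=snap("wrist","w3.png");pickle.dump(p,open("w3.pkl","wb"))
cv2.imwrite("pics/w3c.png",cv2.resize(im[80:330,150:500,::-1],None,fx=2.2,fy=2.2))
E
```

```text
pos [0.5305 0.0389 0.0449] rot [ 3.141 -0.     1.291] d cm [ 0.01 -0.12  0.29] dr [ 0. -0. -0.] t 4.0
[ 2.4 -0.9  3.5] [-0.25 -0.44 -0.02]
```

View pics/w3c.png

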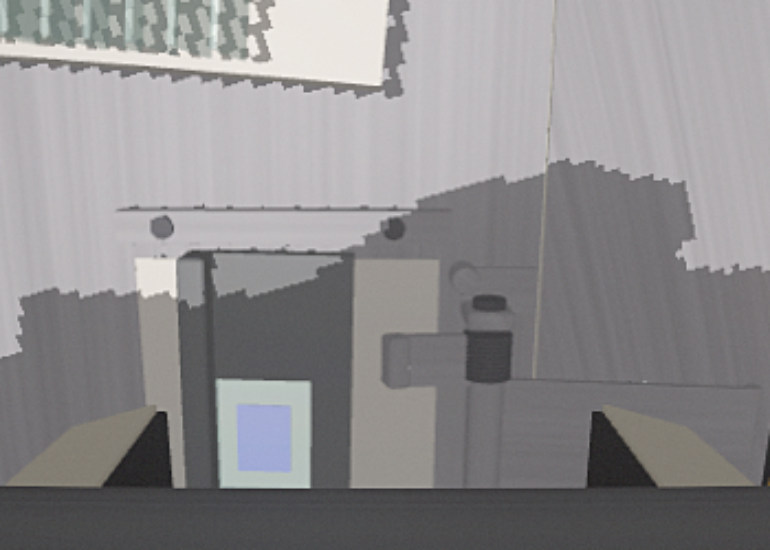

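The prongs are up (blunt front at (385,360)), the lip's top rear edge is at x≈180 and the finger sits behind it. I'll lower the tips 3 mm to get the tail level, then push in small steps.

Call:
{"api": "step_arm", "payload": {
  "increments": [
    {"delta_pos": [0, 0, 0.15], "dr": [0, 0, 0], "fingers": -1},
    {"delta_pos": [0, 0, 0.3], "dr": [0, 0, 0], "fingers": -1},
    {"delta_pos": [0, 0.1, 0.3], "dr": [0, 0, 0], "fingers": -0.97},
    {"delta_pos": [0, 0.2, 0.3], "dr": [0, 0, 0], "fingers": -0.94},
    {"delta_pos": [0, 0.3, 0.3], "dr": [0, 0, 0], "fingers": -0.9}
  ],
  "newtons": 10
}}

```text
time: 4.68
tool_pos: [0.5325, 0.0383, 0.0415]
tool_rot: [-3.14, 0.0, 1.291]
contact_force: [-1.8, 1.4, 4.7]
opening: 0.0874
grip_force: 2.5
```

Call:
{"api": "step_arm", "payload": {
  "increments": [
    {"delta_pos": [0, 0.12, 0], "dr": [0, 0, 0], "fingers": -0.86},
    {"delta_pos": [0, 0.24, 0], "dr": [0, 0, 0], "fingers": -0.82},
    {"delta_pos": [0, 0.36, 0], "dr": [0, 0, 0], "fingers": -0.78},
    {"delta_pos": [0, 0.48, 0], "dr": [0, 0, 0], "fingers": -0.74},
    {"delta_pos": [0, 0.6, 0], "dr": [0, 0, 0], "fingers": -0.7}
  ]
}}

```text
time: 5.3
tool_pos: [0.538, 0.0366, 0.0414]
tool_rot: [-3.139, 0.0, 1.291]
contact_force: [-3.6, 1.8, 4.6]
opening: 0.0784
grip_force: 2.4
```

```bash
cat > bx.py <<'E'
from h import *
s=robot.observe();yaw=-.28;O=np.array([.5448,.0349])
R=np.array([[np.cos(yaw),-np.sin(yaw)],[np.sin(yaw),np.cos(yaw)]])
b=R.T@(s["tool_pos"][:2]-O)*1000;o=s["opening"]*1000
print("tcp",b.round(1),"z",s["tool_pos"][2].round(4),"lip pad",(b[0]-o/2).round(1),"tail pad",(b[0]+o/2).round(1),"F base",(R.T@s["contact_force"][:2]).round(1),s["contact_force"][2].round(1),s["grip_force"],s["time"])
E
python3 bx.py
python3 - <<'E'
from h import *
p,im=snap("wrist","w4.png")
cv2.imwrite("pics/w4c.png",cv2.resize(im[150:330,180:500,::-1],None,fx=2,fy=2))
E
```

```text
tcp [-6.9 -0.3] z 0.0414 lip pad -46.2 tail pad 32.3 F base [-3.9  0.7] 4.6 2.4385600117966533 5.3
```

View pics/w4c.png

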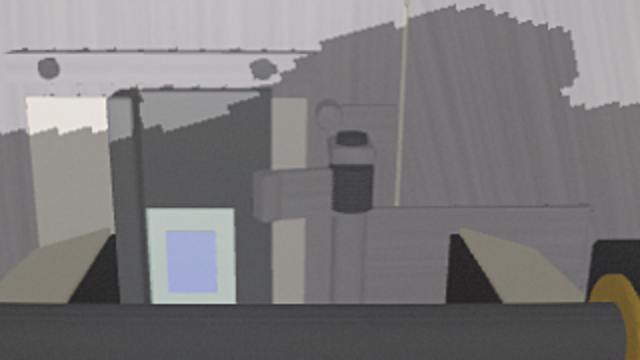

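The holder's front edge (x≈272) is now under the lifted prong (tip at x≈255) and the tail is level. I keep pushing.

Call:
{"api": "step_arm", "payload": {
  "increments": [
    {"delta_pos": [0, 0.1, 0], "dr": [0, 0, 0], "fingers": -0.66},
    {"delta_pos": [0, 0.2, 0], "dr": [0, 0, 0], "fingers": -0.62},
    {"delta_pos": [0, 0.3, 0], "dr": [0, 0, 0], "fingers": -0.58},
    {"delta_pos": [0, 0.4, 0], "dr": [0, 0, 0], "fingers": -0.54},
    {"delta_pos": [0, 0.5, 0], "dr": [0, 0, 0], "fingers": -0.5}
  ]
}}

```text
time: 5.98
tool_pos: [0.5436, 0.0351, 0.0417]
tool_rot: [-3.141, -0.0, 1.29]
contact_force: [-4.8, 1.9, 6.2]
opening: 0.0689
grip_force: 6.2
```

```bash
python3 bx.py
```

```text
tcp [-1.2 -0.2] z 0.0417 lip pad -35.7 tail pad 33.2 F base [-5.2  0.5] 6.2 6.189208533614874 5.975
```

Call:
{"api": "step_arm", "payload": {
  "increments": [
    {"delta_pos": [0, 0.05, 0], "dr": [0, 0, 0], "fingers": -0.48},
    {"delta_pos": [0, 0.1, 0], "dr": [0, 0, 0], "fingers": -0.46},
    {"delta_pos": [0, 0.15, 0], "dr": [0, 0, 0], "fingers": -0.44},
    {"delta_pos": [0, 0.2, 0], "dr": [0, 0, 0], "fingers": -0.42},
    {"delta_pos": [0, 0.2, 0], "dr": [0, 0, 0], "fingers": -0.42}
  ]
}}

```text
time: 6.6
tool_pos: [0.5422, 0.0354, 0.0414]
tool_rot: [-3.134, 0.001, 1.291]
contact_force: [-12.7, 4.3, 11.6]
opening: 0.0659
grip_force: 10.5
```

```bash
python3 bx.py
python3 - <<'E'
from h import *
import pickle
p,im=snap("wrist","w5.png");pickle.dump(p,open("w5.pkl","wb"))
cv2.imwrite("pics/w5c.png",cv2.resize(im[150:310,180:440,::-1],None,fx=3,fy=3,interpolation=2))
E
```

```text
tcp [-2.7 -0.2] z 0.0414 lip pad -35.6 tail pad 30.3 F base [-13.5   0.7] 11.6 10.505318543873727 6.6
```

View pics/w5c.png

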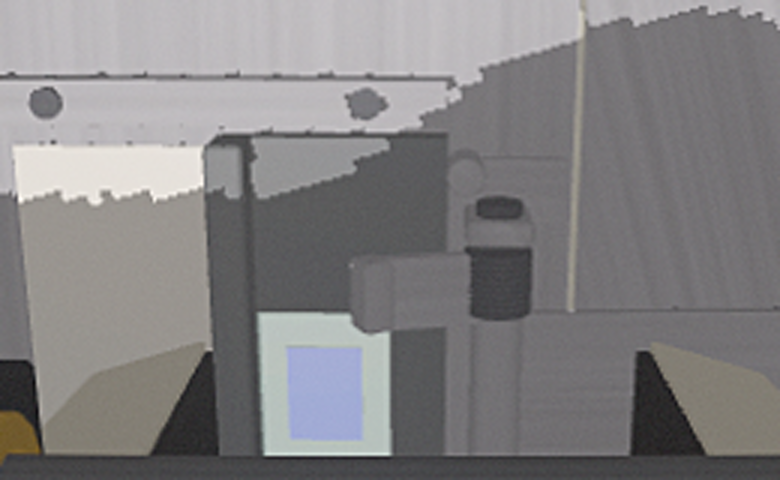

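The holder's front is against the stop pin at (465,170) with the prong above it, and the pad stays at -35.6 mm under 13 N. Checking squareness numerically.

Run:
```python
from h import *
import pickle
p=pickle.load(open("w5.pkl","rb"))
yaw=-0.28;O=np.array([.5448,.0349])
R=np.array([[np.cos(yaw),-np.sin(yaw)],[np.sin(yaw),np.cos(yaw)]])
for k,(u,v,z) in dict(f1=(447,137,.04),f2=(446,235,.04),f3=(445,450,.04),l1=(205,150,.047),l2=(213,345,.047),l2b=(219,455,.047),far1=(583,15,.035),far2=(571,308,.035)).items():
    w=onz(p,u/3+180,v/3+150,z);print(k,((R.T@(w[:2]-O))*1000).round(1))
```

```text
f1 [ 0.5 42.9]
f2 [ 0.4 27.6]
f3 [ 0.4 -9. ]
l1 [-34.7  42.2]
l2 [-35.2  12. ]
l2b [-35.3  -6.6]
far1 [21.  60.8]
far2 [20.8 14. ]
```

Square and home. I open the fingers a little to get off the lip, with the tail still held, then rise slowly.

Call:
{"api": "step_arm", "payload": {
  "increments": [
    {"delta_pos": [0, 0, 0], "dr": [0, 0, 0], "fingers": -0.5},
    {"delta_pos": [0, -0.1, 0], "dr": [0, 0, 0], "fingers": -0.6},
    {"delta_pos": [0, -0.2, 0], "dr": [0, 0, 0], "fingers": -0.7},
    {"delta_pos": [0, -0.3, 0], "dr": [0, 0, 0], "fingers": -0.75},
    {"delta_pos": [0, -0.3, 0], "dr": [0, 0, 0], "fingers": -0.75}
  ]
}}

```text
time: 7.28
tool_pos: [0.543, 0.0353, 0.0418]
tool_rot: [3.141, -0.0, 1.291]
contact_force: [-2.2, 1.0, 3.3]
opening: 0.0803
grip_force: 1.8
```

```bash
python3 bx.py
```

```text
tcp [-1.8 -0.1] z 0.0418 lip pad -42.0 tail pad 38.3 F base [-2.4  0.4] 3.3 1.753091911943443 7.275
```

Call:
{"api": "step_arm", "payload": {
  "increments": [
    {"delta_pos": [0, 0, -0.3], "dr": [0, 0, 0], "fingers": -0.75},
    {"delta_pos": [0, 0, -0.6], "dr": [0, 0, 0], "fingers": -0.75},
    {"delta_pos": [0, 0, -1], "dr": [0, 0, 0], "fingers": -0.75},
    {"delta_pos": [0, 0, -1.5], "dr": [0, 0, 0], "fingers": -0.75},
    {"delta_pos": [0, 0, -2.2], "dr": [0, 0, 0], "fingers": -0.75}
  ]
}}

```text
time: 7.9
tool_pos: [0.543, 0.0352, 0.064]
tool_rot: [3.141, -0.0, 1.291]
contact_force: [-0.3, 0.2, -0.3]
opening: 0.0804
grip_force: 0.0
```

Call:
{"api": "step_arm", "payload": {
  "increments": [
    {"delta_pos": [0, 0, -2], "dr": [0, 0, 0], "fingers": -0.75},
    {"delta_pos": [0, 0, -4], "dr": [0, 0, 0], "fingers": -0.75},
    {"delta_pos": [0, 0, -6], "dr": [0, 0, 0], "fingers": -0.75},
    {"delta_pos": [0, 0, -8], "dr": [0, 0, 0], "fingers": -0.75},
    {"delta_pos": [0, 0, -8], "dr": [0, 0, 0], "fingers": -0.75}
  ]
}}

```text
time: 8.52
tool_pos: [0.5439, 0.0352, 0.1454]
tool_rot: [3.138, -0.001, 1.291]
contact_force: [-0.2, 1.0, -0.1]
opening: 0.0802
grip_force: 0.0
```

```bash
python3 bx.py
python3 - <<'E'
from h import *
import pickle
p,im=snap("wrist","w6.png");pickle.dump(p,open("w6.pkl","wb"))
cv2.imwrite("pics/w6c.png",cv2.resize(im[60:310,190:480,::-1],None,fx=2.4,fy=2.4,interpolation=2))
E
```

```text
tcp [-0.9  0. ] z 0.1454 lip pad -41.0 tail pad 39.2 F base [-0.4  0.9] -0.1 0.0 8.525
```

View pics/w6c.png

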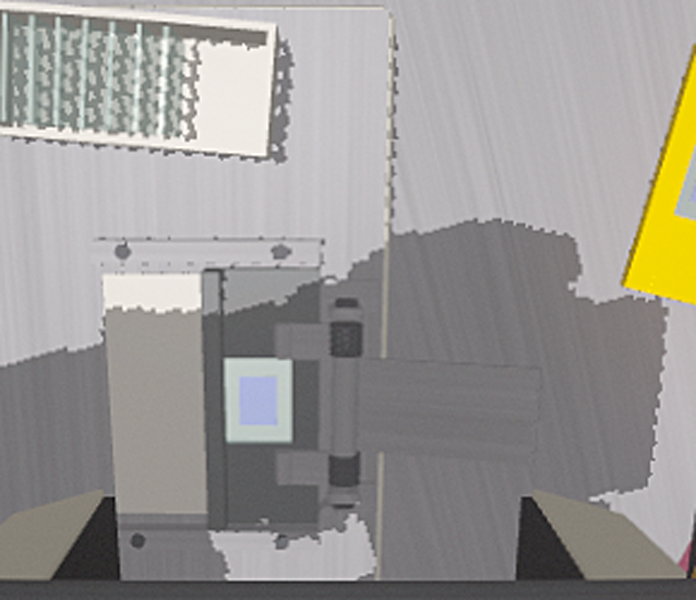

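The holder is home, with its front edge (x≈320) square at the stops. Both prongs rest on it at (295,340) and (297,467), and the hand is clear, so I hand in.

```bash
python3 -c "
from cell import robot
print(robot.hand_in())"
```

```text
the job is handed in; nothing more can be done
None
```

The slide holder is fully home against both stop pins and clamped under the clip's prongs, the hand is clear, and the job was handed in at about 8.6 s on the robot's clock (no verdict came back).

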